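# Clip the temperature probe onto the incubation tank and shut its lid

### The arm

A 6-joint arm with a two-finger parallel gripper is mounted at the origin on the work surface. World frame = base frame: x ahead of the robot, y to its left, z up, the work surface at z = 0. Lengths are in m, angles in rad, forces in N, time in s.
With the tool pointing down it reaches from about 0.35 to 0.975 m from the base axis. Payload 4.9 kg.
Tool frame: the origin (TCP) lies on the mounting face of the last link; the fingertips stand 173 mm ahead of it and the grasp point (between the pads) lies 155 mm ahead of it; z points along the fingers, y is the line along which they close (so a half turn about z gives the same grasp; the last joint's range is limited). The gripper opens to 85 mm and grips with 20 to 120 N. Pads are 22 mm wide; open, the fingers measure 114 mm over their backs; the gripper's body (76 mm by 85 mm) begins 54 mm behind the grasp point. The pads swing forward as they close: fully open they stand 13 mm farther back than shut.
Start: joints at [-1.265, 0.053, 1.613, -0, 1.476, -0.119], TCP at [0.258, -0.569, 0.405] pointing down, gripper open.
Joint ranges: [-3.01, 3.01], [-1.01, 2.22], [0.06, 2.58], [-1.02, 4.17], [0.09, 2.62], [-3.14, 3.14]. Speed limits (rad/s): [2.57, 2.57, 3.14, 3.14, 3.14, 3.14].

### API

Orientations are given as a unit quaternion [x, y, z, w].
In Python, from bench import sensors, viewer, env gives the robot as it stands. The module is installed in compiled form; this text tells all that it offers.
- The arm moves only by the tool step_arm, never from a script. Its argument "motion" is one flat list of numbers, 5 for each row, row after row: the shift along the tool's x, y, z in units of 40 mm (1.0 is 40 mm), then the turn about the tool's z in units of 6 degrees (1.0 is 6 degrees), then the finger opening in mm, from 0 to 85.4. In form: [dx, dy, dz, yaw, grip, dx, dy, dz, yaw, grip, ...]. A call has 1 to 12 rows; each row is the pose to reach, as a shift and turn from the pose commanded when the call began, along the tool's axes at that moment; what a row does not reach only later rows make up. A row lasts 1/10 s, in which the tool goes at most 50 mm and 8.59 degrees, less where a joint would pass 70% of its speed; a pose out of reach is approached as far as the arm can. A call with a gripper value outside its range is refused whole. The fingers move at their own pace and stop on an object; the grip force is fixed at half the most. Time passes only in rows, so rows that repeat a pose let the fingers close. It gives the time, the measured TCP pose, the force, the opening and the grip force at its end, in the units of the state.
- sensors.state(): the state, without advancing time (a new reading comes with each control period).
- viewer.snapshot(name): name is "scene" or "top" or "wrist"; returns (picture, depth): 480x640x3 uint8, red, green, blue; 480x640 float32, m along the optical axis (not along the pixel's ray), 0 where there is no reading.
- viewer.calibration(name): a dict with "mtx" (3x3 intrinsics, pixels), "k1" (the pictures are not rectified: a ray, as slopes to the right and down, at radius r is drawn at 1 + k1 r^2 times it, then the intrinsics apply), "T" (4x4, takes a point from camera to world coordinates); the wrist camera has in their place "mount" (4x4, takes a point from camera to tool coordinates, whose origin is the TCP and whose axes are the flange's). Camera axes: x right, y down, z forward; pixel columns grow to the right and rows downward; lengths in m; the calibration is good to about 2 mm. A picture is of the moment at which its call begins: read the wrist's pose just before it. calibration takes no time and is no camera call.
- env.sign_off(): hands the job in; it is judged then, once.
The state is a dict: "clock": time; "joints": joint angles; "qvel": joint speeds; "joint_efforts": joint torques, N m; "tcp_pos": TCP position; "eef_rot": TCP orientation; "contact_force": force on the tool from outside, world axes, zero at the start; "wrist_torque": the same for the moment, N m; "width": finger opening in m; "grip_force": force on a finger pad.
Only numpy, scipy, OpenCV 4.12 (cv2) and the standard library are available. Lean on these libraries where they do the work, as an engineer would, in place of code of your own. Each camera call takes 0.05 s, during which the arm holds its last target. There are 200 camera calls.

### The job

The temperature probe's sprung clip is parked on the upright plate of the stand. Squeeze it open, lift it off and clip it well down onto the middle of the tank's uncovered wall (the long wall opposite the lid's hinge), with the probe rod hanging inside the tank. Let go of it, and only then push the tank's lid fully shut, leaving the bottle, jar and beaker where they are.

Things in the scene. Friction and masses are not known exactly. Their poses are not given: they have to be found in the camera images.
- clip: Aluminium spring clip like a big clothes peg, 113 mm tall, 28 mm wide (y), about 0.13 kg. Origin on the pivot pin, which runs along y; z up; x is the squeezing direction, +x the probe's side. Squeezing the two handles together along x opens the jaws below. Starts upright, clipped on the stand's plate, pivot 18 to 22 mm above the plate's top. The frame belongs to the half with the probe.
- clip_grip (a point): Middle of the rubber finger pads, on the clip's mid-plane 45 mm above the pivot. Handles rise to 57 mm above the pivot and splay: when clipped on, 53 mm apart over the pads here, 58 mm at the top. Squeezed fully (7 N to start, 12 N at the end) they are parallel and 32 mm apart, each half (so also the clip's frame) leaning 0.22 rad outwards at the bottom.
- jaw (a joint): Clip opening in rad: 0 with the jaws flat on an 8 mm wall, -0.14 shut on nothing, about 0.45 fully squeezed (spring-loaded towards shut). Jaws hang from 10 to 56 mm below the pivot; clipped on, 20 mm over their outsides. Squeezed they gape 30 mm at the ends, 17 mm at 20 mm below the pivot. The pin (6 mm radius) limits how far a wall goes in.
- probe_tip (a point): Lower end of the steel probe rod (10 mm thick), 30 mm to +x and 88 mm below the pivot in the clip's frame. The rod hangs from a 16 mm collar, top 9 mm below the pivot, on a bracket on the +x jaw.
- stand: Fixed parking stand: steel foot 110 x 100 x 14 mm, with an upright plate 8 mm thick (along its x), 80 mm wide (along its y), top edge 122 mm above the table. Origin under its centre, z up. The clip sits on the plate with its x along the stand's x.
- tank: Fixed white open tank, 200 mm (x) by 240 mm (y), 122 mm high, walls 8 mm thick. Origin under its centre on the table, z up. The lid is hinged on the +x wall; the -x wall is the uncovered one for the clip, and the 95 mm behind it are empty inside. A block with capped tubes stands in the rear, up to 105 mm above the table.
- rim_mid (a point): Middle of the top edge of the tank's uncovered (-x) wall, at half its thickness, 122 mm above the table; the clip goes here.
- lid (a joint): Lid angle in rad: 0 shut (lying level on the rim), grows as it opens, at most 1.6. Stiff hinge (friction about 0.25 N m): it stays where it is left, and needs 1 to 3 N at its free edge to move.
- lid_hinge (a point): Middle of the lid's hinge line, on the tank's +x edge at rim height (122 mm), axis along the tank's y.
- lid_edge (a point): Middle of the lid's free edge, upper (outer) face. The lid is a grey plate 125 mm from hinge to free edge, 240 mm wide along the tank's y, 6 mm thick; when shut it reaches from the hinge towards the -x wall but stops 75 mm short of its outside. A black knob (24 mm wide, 24 mm high) stands on its upper face, mid-width, 85 mm from the hinge.
- bottle: Loose white bottle, 68 mm across, 170 mm tall, origin under its centre. Leave alone.
- jar: Loose amber jar, 42 mm across, 62 mm tall, between stand and tank, origin under its centre. Leave alone.
- beaker: Loose glass beaker, 72 mm across, 90 mm tall, origin under its centre. Leave alone.
Things that resemble listed ones, but are neither listed nor needed, are in the scene too. Several things have the shape of the clip; the one meant has the colours described above.

How it is judged:
On the way, in this order (a step that is already met when the one before it is completed fails the run):
1. the clip grips the middle of the tank's uncovered wall, probe inside, and is let go (x of clip in the frame of tank between -0.106 and -0.086 m and y of clip in the frame of tank between -0.045 and 0.045 m and z of clip in the frame of tank below 0.156 m and value of joint jaw between -0.06 and 0.08 rad and angle between clip's own z axis and vertical below 0.2 rad and x of probe_tip in the frame of tank above -0.085 m and contact force between clip and tank above 1 N and contact force between the fingers and clip below 0.3 N), for 0.3 s.
2. after that, the lid is shut (value of joint lid below 0.06 rad), for 0.2 s.
At the end, for the whole second after the job is handed in: Clip released, at rest, gripping the uncovered wall (jaw joint -0.06 to 0.08): pivot within 10 mm of the wall plane, 45 mm of its middle, at most 34 mm above the rim, upright within 0.2 rad, probe inside; lid within 0.06 rad of shut (all of step 1 and value of joint lid below 0.06 rad and linear speed of clip below 0.02 m/s); the robot touches nothing.
It fails at once if the bottle is pushed more than 30 mm or knocked over (distance of bottle from where it was at the start of the episode above 0.03 m or angle between bottle's own z axis and vertical above 0.5 rad).
It fails at once if the jar is pushed more than 30 mm or knocked over (distance of jar from where it was at the start of the episode above 0.03 m or angle between jar's own z axis and vertical above 0.5 rad).
It fails at once if the beaker is pushed more than 30 mm or knocked over (distance of beaker from where it was at the start of the episode above 0.03 m or angle between beaker's own z axis and vertical above 0.5 rad).
It also fails if it takes over 51 s, if anything falls off the work surface, if the arm or the gripper's body presses on something with over 40 N, if the wrist force passes 120 N, or if a joint passes its speed limit or range.

## Working session

There is one attempt and no reset: what is moved stays moved. The work goes in short steps, Python scripts to look and compute and a tool call to move; the robot and the scene stay as the last step left them, time stands still between calls to the robot, and variables do not carry over. Pictures are saved under pics/ and viewed, at most 10 in all, crops included, and the job is handed in when it is done.

Besides the shell and the picture viewer there is one more tool, called after "Request:" as name(argument=value, ...) on one line, values as JSON. step_arm: Moves the arm, as the interface text tells. Its arguments: {"type":"object","properties":{"motion":{"type":"array"}},"required":["motion"]}

```bash
mkdir -p pics; cat > h.py <<'E'
import numpy as np, cv2
from bench import sensors, viewer, env
from scipy.spatial.transform import Rotation as R
def toolT(s):
    T=np.eye(4);T[:3,:3]=R.from_quat(s["eef_rot"]).as_matrix();T[:3,3]=s["tcp_pos"];return T
def snap(n,tag):
    s=sensors.state(); im,d=viewer.snapshot(n); c=viewer.calibration(n)
    T=c["T"] if "T" in c else toolT(s)@c["mount"]
    np.savez(f"pics/{tag}.npz",im=im,d=d,K=c["mtx"],k1=c["k1"],T=T)
    cv2.imwrite(f"pics/{tag}.png",im[:,:,::-1]); return load(tag)
def load(tag): return dict(np.load(f"pics/{tag}.npz"))
def ray(c,uv):
    K=c["K"];uv=np.atleast_2d(uv).astype(float)
    p=cv2.undistortPoints(uv[:,None],K,np.array([float(c["k1"]),0,0,0]))[:,0]
    return np.c_[p,np.ones(len(p))]
def onplane(c,uv,z):
    r=ray(c,uv)@c["T"][:3,:3].T; o=c["T"][:3,3]
    return o+r*((z-o[2])/r[:,2])[:,None]
def cloud(c):
    v,u=np.mgrid[0:480,0:640]; r=ray(c,np.c_[u.ravel(),v.ravel()])
    P=(r*c["d"].ravel()[:,None])@c["T"][:3,:3].T+c["T"][:3,3]
    P=P.reshape(480,640,3); P[c["d"]<=0]=np.nan; return P
def pix(c,P):
    P=np.atleast_2d(P); q=(P-c["T"][:3,3])@c["T"][:3,:3]; p=q[:,:2]/q[:,2:]
    p=p*(1+c["k1"]*(p**2).sum(1,keepdims=True)); return p@c["K"][:2,:2].T+c["K"][:2,2]
E
python3 - <<'E'
from h import *
for n in ("scene","top"):
    c=snap(n,n+"0"); print(n,c["K"].tolist(),c["k1"],c["T"].round(3).tolist())
a=cv2.imread("pics/scene0.png");b=cv2.imread("pics/top0.png")
print(sensors.state())
E
```

```text
scene [[515.9340706083482, 0.0, 319.30473528061543], [0.0, 515.9340706083482, 238.0052354001906], [0.0, 0.0, 1.0]] -0.12820280320440133 [[-0.648, 0.595, -0.476, 1.0], [0.762, 0.496, -0.416, 0.383], [-0.011, -0.632, -0.775, 0.874], [0.0, 0.0, 0.0, 1.0]]
top [[485.2494435944297, 0.0, 316.90641402347944], [0.0, 485.2494435944297, 243.59330381056526], [0.0, 0.0, 1.0]] -0.011746033629159715 [[0.023, -0.982, 0.189, 0.333], [-1.0, -0.022, 0.005, 0.003], [-0.0, -0.189, -0.982, 1.099], [0.0, 0.0, 0.0, 1.0]]
{'clock': 0.1, 'joints': array([-1.26498885e+00,  5.32892451e-02,  1.61414357e+00,  1.88698069e-05,
        1.47602213e+00, -1.18977969e-01]), 'qvel': array([ 0.00042573, -0.00192869, -0.00463561, -0.00038094, -0.00110938,
        0.00021338]), 'joint_efforts': array([ 1.10482510e-03, -3.94901276e+01, -3.71363640e+01, -1.10300027e-04,
        3.92169823e-03, -1.03636012e-05]), 'tcp_pos': array([ 0.25751938, -0.56921442,  0.4035945 ]), 'eef_rot': array([ 9.77529095e-01,  2.10798484e-01, -7.75054523e-05, -9.27961302e-04]), 'contact_force': array([0.3268025 , 0.43872027, 0.47078418]), 'wrist_torque': array([ 0.07888467,  0.03006207, -0.03772975]), 'grip_force': 0.0, 'width': 0.08525695060727698}
```

View pics/top0.png

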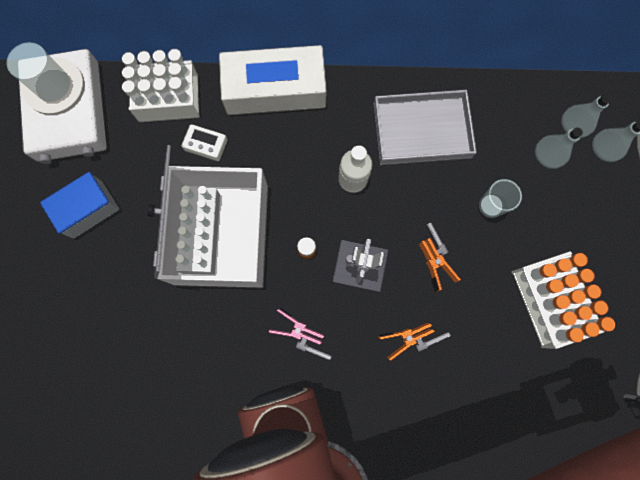

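View pics/scene0.png

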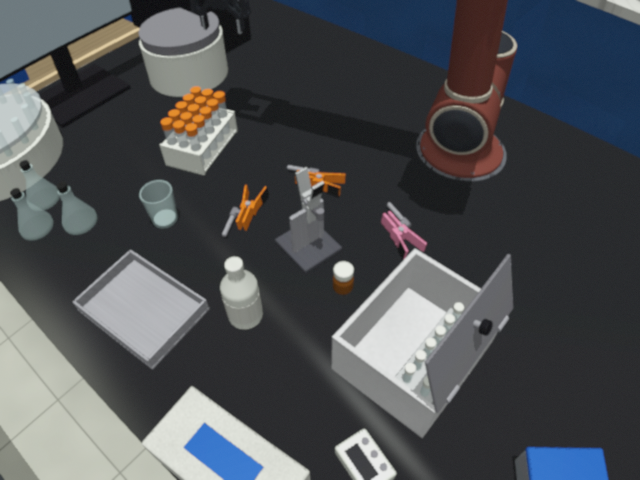

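The top view shows the tank (around 215,228) with the lid upright at its left (165,215), so the uncovered wall is at right (265,228). The stand with the grey clip is at (362,262), the jar at (306,246) and the bottle at (355,170). In the scene view the clip is at (310,210), the lid at (475,330) and the tank's free wall runs from (335,345) to (415,258).

```bash
python3 - <<'E'
from h import *
t=load("top0");s=load("scene0")
a=cv2.resize(t["im"][220:310,315:405],(400,400),interpolation=3)
b=cv2.resize(s["im"][155:275,260:380],(400,400),interpolation=3)
cv2.imwrite("pics/crop1.png",np.hstack([a,b])[:,:,::-1])
for n,c in(("top",t),("scene",s)):
    P=cloud(c)
    # tank rim points: z within 122+-5, near tank
    print(n)
    m=(abs(P[...,2]-.122)<.006)
    for lab,(x0,x1,y0,y1) in dict(stand=(.2,.4,-.2,0),tank=(.1,.6,.0,.45)).items():
        k=m&(P[...,0]>x0)&(P[...,0]<x1)&(P[...,1]>y0)&(P[...,1]<y1)
        q=P[k]; print(lab,len(q), q.min(0).round(3) if len(q) else '',q.max(0).round(3) if len(q) else '', cv2.minAreaRect(q[:,:2].astype(np.float32)) if len(q)>5 else '')
    # high stuff near stand
    k=(P[...,2]>.15)&(P[...,2]<.23)&(P[...,0]>.15)&(P[...,0]<.4)&(P[...,1]>-.2)&(P[...,1]<0.02)
    print("clip hi",k.sum(),P[k].mean(0),P[k].min(0),P[k].max(0))
# foot of stand & table objects
tops=dict(tankTL=(163,167),tankTR=(266,169),tankBR=(264,287),tankBL=(158,285))
for k,uv in tops.items(): print(k,onplane(t,uv,.122).round(3))
P=cloud(t)
for n,uv in dict(jar=(306,246),bottle=(358,153),lidtop=(168,150),lidbot=(158,272)).items(): print(n,P[uv[1],uv[0]].round(3))
E
```

```text
top
stand 0   
tank 978 [0.441 0.13  0.116] [0.6   0.337 0.128] ((0.5201352834701538, 0.23327913880348206), (0.15932905673980713, 0.20748886466026306), 0.026702161878347397)
clip hi 2 [0.24502886 0.01736839 0.22589943] [0.24478458 0.01646352 0.22366165] [0.24527314 0.01827327 0.22813721]
scene
stand 0   
tank 857 [0.44  0.128 0.116] [0.599 0.339 0.128] ((0.5191693305969238, 0.23361936211585999), (0.15933701395988464, 0.21054229140281677), 0.3440096080303192)
clip hi 32 [0.2466876  0.01622621 0.21933486] [0.2435758  0.01091551 0.20451135] [0.2491408  0.01970931 0.22947982]
tankTL [[0.678 0.337 0.122]]
tankTR [[0.679 0.119 0.122]]
tankBR [[0.429 0.112 0.122]]
tankBL [[0.428 0.326 0.122]]
jar [0.526 0.031 0.061]
bottle [ 0.701 -0.072  0.167]
lidtop [0.67  0.29  0.241]
lidbot [0.442 0.294 0.225]
```

View pics/crop1.png

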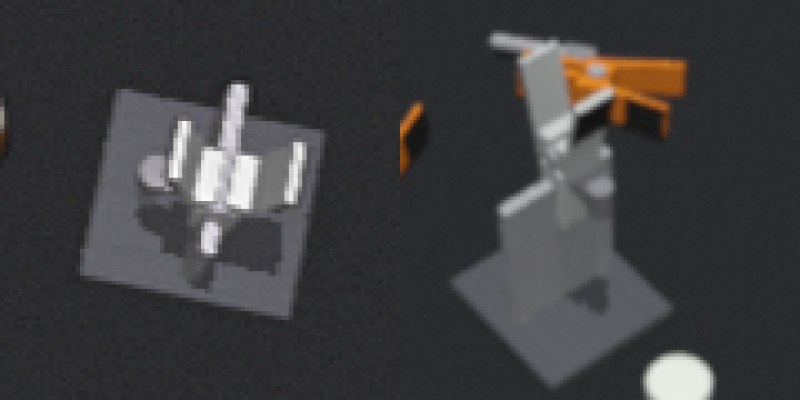

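The crop shows the clip's handles spread along the image's horizontal at (180,150) and (297,170). The rod's collar is on the left at (155,172), so the clip's +x is about world +y, towards the tank. The foot is turned about 11 degrees.

```bash
python3 - <<'E'
from h import *
t=load("top0");s=load("scene0")
print("wristcal",viewer.calibration("wrist"))
f=lambda u,v:(315+u*90/400,220+v*90/400)
for n,uv,z in [("foot",f(118,90),.014),("foot",f(325,132),.014),("foot",f(290,318),.014),("foot",f(80,273),.014),("hL",f(180,150),.2),("hR",f(297,170),.2),("plate",f(237,87),.122),("plate",f(210,250),.122)]: print(n,onplane(t,uv,z).round(3))
for n,c in(("top",t),("scene",s)):
    P=cloud(c)
    B=(P[...,0]>.4)&(P[...,0]<.6)&(P[...,1]>-.2)&(P[...,1]<-.03)
    for lo,hi in((.17,.23),(.112,.13)):
        q=P[B&(P[...,2]>lo)&(P[...,2]<hi)]; print(n,lo,len(q),q.mean(0).round(3),q.min(0).round(3),q.max(0).round(3),cv2.minAreaRect(q[:,:2].astype(np.float32)))
    L=(P[...,0]>.43)&(P[...,0]<.7)&(P[...,1]>.24)&(P[...,1]<.42)&(P[...,2]>.14)
    q=P[L]; print("lid",len(q),q.min(0).round(3),q.max(0).round(3)); m=q.mean(0);w=np.linalg.svd(q-m,full_matrices=0)[2];print(m.round(3),w.round(3))
E
```

```text
wristcal {'mtx': array([[348.88621376,   0.        , 318.68941708],
       [  0.        , 348.88621376, 239.41536768],
       [  0.        ,   0.        ,   1.        ]]), 'k1': -0.008462297610215743, 'mount': array([[ 1.48167942e-04, -9.62621740e-01, -2.70849338e-01,
         6.84048545e-02],
       [ 9.99999878e-01,  2.70399060e-04, -4.13972174e-04,
         1.20225579e-04],
       [ 4.71736020e-04, -2.70849244e-01,  9.62621662e-01,
         3.10828326e-02],
       [ 0.00000000e+00,  0.00000000e+00,  0.00000000e+00,
         1.00000000e+00]])}
foot [[ 0.55  -0.048  0.014]]
foot [[ 0.531 -0.154  0.014]]
foot [[ 0.435 -0.136  0.014]]
foot [[ 0.456 -0.03   0.014]]
hL [[ 0.488 -0.066  0.2  ]]
hR [[ 0.48  -0.115  0.2  ]]
plate [[ 0.531 -0.098  0.122]]
plate [[ 0.455 -0.086  0.122]]
top 0.17 209 [ 0.483 -0.091  0.192] [ 0.467 -0.118  0.17 ] [ 0.502 -0.059  0.204] ((0.4842122793197632, -0.088441401720047), (0.05743394047021866, 0.026051664724946022), 79.3090591430664)
top 0.112 117 [ 0.494 -0.086  0.122] [ 0.454 -0.1    0.114] [ 0.533 -0.051  0.13 ] ((0.4938225746154785, -0.08984625339508057), (0.05033436045050621, 0.06824872642755508), 44.88225555419922)
lid 673 [0.441 0.286 0.14 ] [0.68  0.328 0.245]
[0.554 0.298 0.227] [[-0.999  0.013 -0.038]
 [-0.04  -0.442  0.896]
 [-0.005  0.897  0.442]]
scene 0.17 342 [ 0.488 -0.09   0.188] [ 0.468 -0.12   0.17 ] [ 0.507 -0.058  0.202] ((0.48667237162590027, -0.08928880095481873), (0.06082792580127716, 0.02905385009944439), 79.4828109741211)
scene 0.112 255 [ 0.503 -0.081  0.12 ] [ 0.458 -0.102  0.112] [ 0.537 -0.051  0.13 ] ((0.4973376393318176, -0.08873331546783447), (0.05135420709848404, 0.0676962286233902), 43.88505554199219)
lid 4771 [0.443 0.287 0.14 ] [0.685 0.333 0.243]
[0.577 0.308 0.199] [[ 1.    -0.004 -0.008]
 [ 0.006 -0.337  0.941]
 [-0.007 -0.941 -0.337]]
```

Request:
step_arm(motion=[0,0,-1.9,0,85,10.3,-8.7,-1.9,5.8,85,10.3,-8.7,-1.9,5.8,85,10.3,-8.7,-1.9,5.8,85,10.3,-8.7,-1.9,5.8,85,10.3,-8.7,-1.9,5.8,85,10.3,-8.7,-1.9,5.8,85,10.3,-8.7,-1.9,5.8,85,10.3,-8.7,-1.9,5.8,85,10.3,-8.7,-1.9,5.8,85,10.3,-8.7,-1.9,5.8,85,10.3,-8.7,-1.9,5.8,85])

```text
clock: 1.3
tcp_pos: [0.4899, -0.0801, 0.4805]
eef_rot: [0.996, -0.091, -0.0, -0.0]
contact_force: [0.2, -1.4, -0.1]
width: 0.085
grip_force: 0.0
```

```bash
python3 - <<'E'
from h import *
c=snap("wrist","w1"); print(sensors.state()["tcp_pos"])
P=cloud(c)
B=(P[...,0]>.4)&(P[...,0]<.6)&(P[...,1]>-.2)&(P[...,1]<-.03)
for lo,hi in((.185,.22),(.112,.13)):
    q=P[B&(P[...,2]>lo)&(P[...,2]<hi)]; print(lo,len(q),q.mean(0).round(3),q.min(0).round(3),q.max(0).round(3),cv2.minAreaRect(q[:,:2].astype(np.float32)))
E
```

```text
[ 0.49133022 -0.07625431  0.48072287]
0.185 1039 [ 0.486 -0.091  0.197] [ 0.467 -0.12   0.185] [ 0.503 -0.059  0.203] ((0.4845702648162842, -0.08958309888839722), (0.057774867862463, 0.026278261095285416), 79.43472290039062)
0.112 506 [ 0.506 -0.09   0.122] [ 0.455 -0.102  0.112] [ 0.534 -0.054  0.13 ] ((0.49902915954589844, -0.07896971702575684), (0.044074125587940216, 0.07934487611055374), 70.86531066894531)
```

View pics/w1.png

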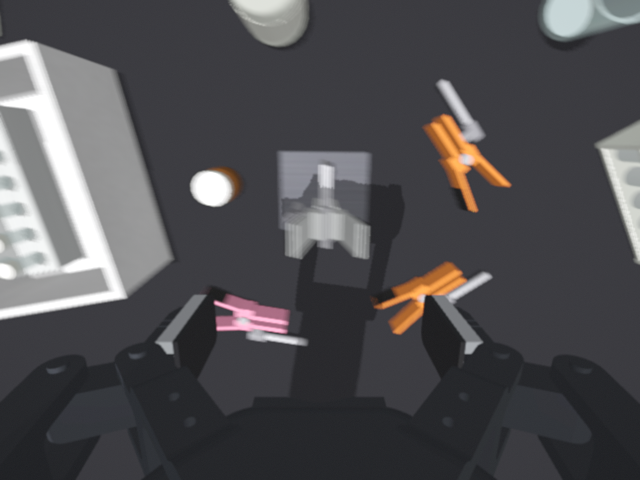

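Request:
step_arm(motion=[0,-4,-1,0,85,0,-4,-1,0,85,0,-4,-1,0,85,0,-4,-1,0,85,0,-4,-1,0,85,0,-4,-1,0,85])

```text
clock: 1.95
tcp_pos: [0.5186, 0.0742, 0.5199]
eef_rot: [0.996, -0.091, -0.001, 0.0]
contact_force: [0.9, 0.3, -1.3]
width: 0.0852
grip_force: 0.0
```

The wrist view shows the clip centred at about (327,235), squared up with the fingers. The stand's foot is at (325,195), the jar at (213,187), and the tank's free wall runs from (35,45) to (125,295).

```bash
python3 - <<'E'
from h import *
c=snap("wrist","w2"); P=cloud(c); print(c["T"][:3,3])
B=(P[...,0]>.4)&(P[...,0]<.6)&(P[...,1]>-.2)&(P[...,1]<-.03)
q=P[B&(P[...,2]>.185)&(P[...,2]<.22)]; print(len(q),np.percentile(q[:,2],[50,90,99]),cv2.minAreaRect(q[:,:2].astype(np.float32)))
q=P[B&(P[...,2]>.114)&(P[...,2]<.126)&(P[...,0]>.503)]; print("plate",len(q),cv2.minAreaRect(q[:,:2].astype(np.float32)))
# uncovered wall top from depth in w2, top0, scene0
for n in("w2","w1","top0","scene0"):
    P=cloud(load(n))
    k=(abs(P[...,2]-.122)<.005)&(P[...,0]>.46)&(P[...,0]<.65)&(P[...,1]>.08)&(P[...,1]<.16)
    q=P[k]; 
    if len(q)<10: continue
    vx,vy,x0,y0=cv2.fitLine(q[:,:2].astype(np.float32),cv2.DIST_HUBER,0,.001,.001).ravel()
    print(n,len(q),"z",np.median(q[:,2]).round(4),"dir deg",np.degrees(np.arctan2(vy,vx)).round(2),"y at x=.553:",y0+vy/vx*(.553-x0),"spread",np.percentile((q[:,1]-y0)-vy/vx*(q[:,0]-x0),[1,99]).round(4))
    k=(abs(P[...,2]-.122)<.006)&(P[...,1]>.12)&(P[...,1]<.27)
    q=P[k]; print("  end x",[ (np.percentile(q[abs(q[:,1]-y)<.006][:,0],[1,99]).round(3)) for y in (.14,.18,.22)])
E
```

```text
[0.58585549 0.06143436 0.48868934]
1003 [0.19829563 0.20132212 0.20242615] ((0.4845374822616577, -0.08947418630123138), (0.05873102694749832, 0.026509396731853485), 79.31840515136719)
plate 317 ((0.5182145833969116, -0.09567147493362427), (0.00893501378595829, 0.03209114447236061), 79.81883239746094)
w2 1553 z 0.1217 dir deg -0.19 y at x=.553: 0.13267164 spread [-0.0038  0.0043]
  end x [array([0.442, 0.681]), array([0.441, 0.68 ]), array([0.443, 0.681])]
w1 2421 z 0.1216 dir deg -0.11 y at x=.553: 0.13108906 spread [-0.0035  0.0059]
  end x [array([0.442, 0.68 ]), array([0.441, 0.449]), array([0.441, 0.449])]
top0 377 z 0.1217 dir deg -0.17 y at x=.553: 0.13372675 spread [-0.0041  0.0043]
  end x [array([0.441, 0.68 ]), array([0.441, 0.68 ]), array([0.441, 0.682])]
scene0 472 z 0.1208 dir deg 0.05 y at x=.553: 0.1335764 spread [-0.0048  0.0045]
  end x [array([-0.751,  0.682]), array([-0.755,  0.683]), array([0.444, 0.683])]
```

View pics/w2.png

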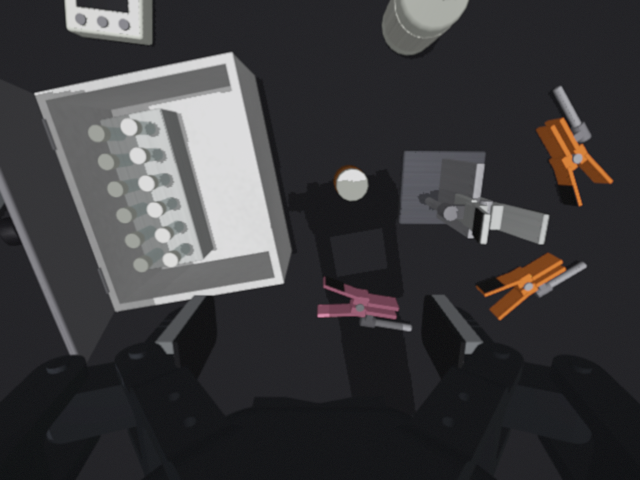

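Tank wall: rim middle at about (0.561, 0.133, 0.122), tank x along world y. Clip at (0.4845, -0.0895), top at about 0.202. In this view the wall is at (265,170), the jar at (350,183) and the clip at (480,215).

Request:
step_arm(motion=[-0.1,4.17,2.4,0,85,-0.1,4.17,2.4,0,85,-0.1,4.17,2.4,0,85,-0.1,4.17,2.4,0,85,-0.1,4.17,2.4,0,85,-0.1,4.17,2.4,0,85,-0.1,4.17,2.4,0,85,-0.1,4.17,2.4,0,85])

```text
clock: 2.8
tcp_pos: [0.4846, -0.0881, 0.4259]
eef_rot: [0.996, -0.091, 0.001, 0.0]
contact_force: [0.1, 0.6, -1.0]
width: 0.0851
grip_force: 0.0
```

```bash
python3 - <<'E'
from h import *
s=sensors.state(); print(s["tcp_pos"],s["contact_force"]); T=toolT(s)
d=(np.array([.4845,-.0895,.340])-s["tcp_pos"])@T[:3,:3]/.04; print(d.round(3), np.degrees(np.arctan2(T[1,1],T[0,1])))
E
```

```text
[ 0.48462395 -0.08807666  0.42585017] [ 0.06650645  0.6134809  -0.95156231]
[-1.000e-03  3.500e-02  2.146e+00] -100.4089218357466
```

Request:
step_arm(motion=[0,0.03,1,0,85,0,0.03,2.1,0,85,0,0.03,2.1,0,85,0,0.03,2.1,0,85,0,0.03,2.1,0,85])

```text
clock: 3.3
tcp_pos: [0.4852, -0.0896, 0.3439]
eef_rot: [0.996, -0.091, 0.002, 0.001]
contact_force: [-1.1, -0.4, 0.7]
width: 0.0848
grip_force: 0.0
```

Request:
step_arm(motion=[0,0,0,0,28,0,0,0,0,28,0,0,0,0,28,0,0,0,0,28,0,0,0,0,28,0,0,0,0,28,0,0,0,0,28,0,0,0,0,28])

```text
clock: 4.1
tcp_pos: [0.4841, -0.0897, 0.3406]
eef_rot: [0.996, -0.091, -0.0, -0.0]
contact_force: [0.2, 0.2, -0.9]
width: 0.0292
grip_force: 58.3
```

```bash
python3 - <<'E'
from h import *
s=sensors.state(); print({k:np.round(s[k],4) for k in("tcp_pos","contact_force","width","grip_force","clock")})
c=snap("wrist","w3"); s=snap("scene","s3")
cv2.imwrite("pics/v3.png",np.hstack([cv2.resize(c["im"],(400,300)),cv2.resize(s["im"][100:310,210:490],(400,300),interpolation=3)])[:,:,::-1])
E
```

```text
{'tcp_pos': array([ 0.4841, -0.0897,  0.3406]), 'contact_force': array([ 0.2257,  0.2297, -0.9217]), 'width': np.float64(0.0292), 'grip_force': np.float64(58.3432), 'clock': np.float64(4.1)}
```

View pics/v3.png

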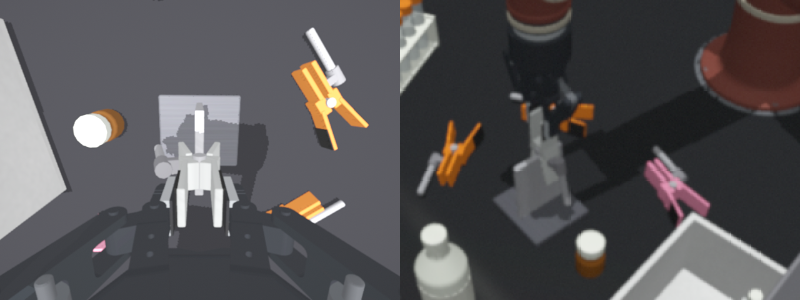

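The wrist view (left half) shows the handles squeezed parallel between the pads at (200,205), width 29 mm at 58 N. The collar is on the tank's side at (163,160), and the clip is still over the plate.

Request:
step_arm(motion=[0,0,-0.7,0,28,0,0,-1.4,0,28,0,0,-2.1,0,28,0,0,-2.8,0,28,0,0,-2.8,0,28,0,0,-2.8,0,28])

```text
clock: 4.8
tcp_pos: [0.4841, -0.0897, 0.4528]
eef_rot: [0.996, -0.091, 0.0, 0.0]
contact_force: [-0.1, -0.2, -1.2]
width: 0.0291
grip_force: 58.4
```

Request:
step_arm(motion=[0.1,-0.7,0,-0.2,28,0.2,-1.4,0,-0.4,28,0.3,-2.1,0,-0.7,28,0.45,-2.9,0,-0.9,28,0.6,-3.7,0,-1.2,28,0.7,-4.5,0,-1.5,28,0.8,-5.2,0,-1.73,28,0.88,-5.82,0,-1.73,28,0.88,-5.82,0,-1.73,28,0.88,-5.82,0,-1.73,28,0.88,-5.82,0,-1.73,28])

```text
clock: 5.9
tcp_pos: [0.5608, 0.1322, 0.4513]
eef_rot: [1.0, -0.001, -0.001, 0.0]
contact_force: [-0.6, 0.1, -1.6]
width: 0.0292
grip_force: 58.5
```

```bash
cat > look.py <<'E'
from h import *
import sys
tag=sys.argv[1]
s=sensors.state(); print({k:np.round(s[k],4) for k in("tcp_pos","contact_force","width","grip_force","clock")}); T=toolT(s); print("tool y deg",np.degrees(np.arctan2(T[1,1],T[0,1])), "err units",((np.array([.561,.133,.341])-s["tcp_pos"])@T[:3,:3]/.04).round(3))
w=snap("wrist","w"+tag);c=snap("scene","s"+tag); t=snap("top","t"+tag)
P=cloud(w); k=(abs(P[...,2]-.122)<.005)&(((P[...,0]>.46)&(P[...,0]<.52))|((P[...,0]>.6)&(P[...,0]<.66)))&(P[...,1]>.08)&(P[...,1]<.16)
q=P[k]; print("wall",len(q),np.percentile(q[:,1],[2,50,98]).round(4),np.median(q[:,2]))
# distance of wall pixels in tool y
o=((q-s["tcp_pos"])@T[:3,:3]); print("wall in tool y",np.percentile(o[:,1],[2,50,98]).round(4))
cv2.imwrite(f"pics/v{tag}.png",np.hstack([cv2.resize(w["im"],(400,300)),cv2.resize(c["im"][170:380,300:580],(400,300),interpolation=3)])[:,:,::-1])
E
python3 look.py 4
```

```text
{'tcp_pos': array([0.5608, 0.1322, 0.4513]), 'contact_force': array([-0.5505,  0.0963, -1.6148]), 'width': np.float64(0.0292), 'grip_force': np.float64(58.5084), 'clock': np.float64(5.9)}
tool y deg -90.12338235817056 err units [ 0.012 -0.023  2.756]
wall 925 [0.129  0.1327 0.1365] 0.12169597904236157
wall in tool y [-0.0047 -0.0006  0.0028]
```

View pics/v4.png

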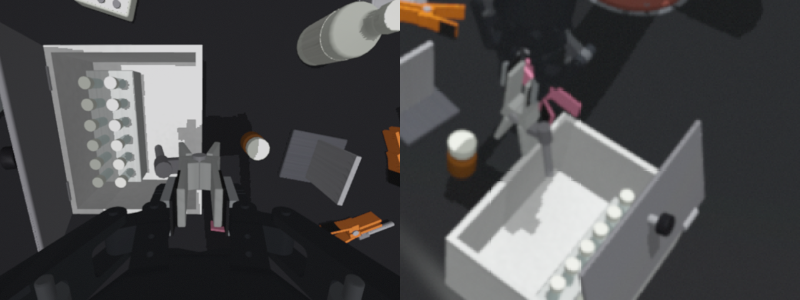

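The clip hangs right over the free wall (left half, about (195,165)), with the collar and probe on the inner side of the wall (right half, (540,150)). I'll lower it to the pick height.

Request:
step_arm(motion=[0,-0.015,0.5,0,28,0,-0.015,1,0,28,0,-0.015,1.4,0,28,0,-0.015,1.8,0,28,0,-0.015,2.1,0,28,0,-0.015,2.4,0,28,0,-0.015,2.6,0,28,0,-0.015,2.75,0,28,0,-0.015,2.75,0,28,0,-0.015,2.75,0,28])

```text
clock: 7.05
tcp_pos: [0.5612, 0.1335, 0.3431]
eef_rot: [1.0, -0.001, 0.0, -0.0]
contact_force: [-0.1, 0.5, -1.0]
width: 0.0294
grip_force: 58.5
```

```bash
python3 look.py 5
```

```text
{'tcp_pos': array([0.5612, 0.1335, 0.3431]), 'contact_force': array([-0.0734,  0.5167, -1.0269]), 'width': np.float64(0.0294), 'grip_force': np.float64(58.5085), 'clock': np.float64(7.05)}
tool y deg -90.07511837578747 err units [-0.005  0.012  0.054]
wall 2731 [0.1288 0.1326 0.1364] 0.12168816345895464
wall in tool y [-0.0029  0.0008  0.0047]
```

View pics/v5.png

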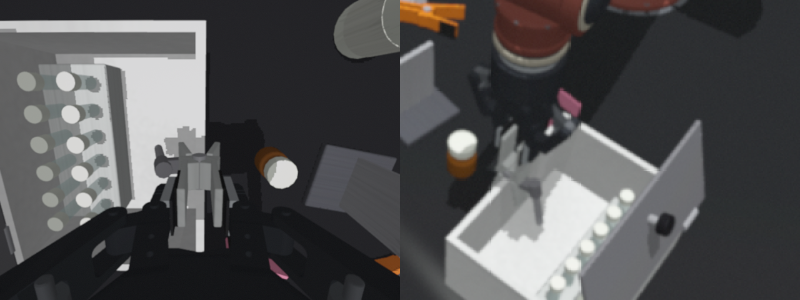

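The clip straddles the wall with no contact force, and the probe is inside the tank. I'll lower it 4 mm more, then open the fingers.

Request:
step_arm(motion=[0,0.01,0.1,0,28,0,0.01,0.1,0,28,0,0.01,0.1,0,40,0,0.01,0.1,0,50,0,0.01,0.1,0,85,0,0.01,0.1,0,85,0,0.01,0.1,0,85,0,0.01,0.1,0,85,0,0.01,0.1,0,85,0,0.01,0.1,0,85])

```text
clock: 8.2
tcp_pos: [0.5611, 0.133, 0.3388]
eef_rot: [1.0, -0.001, 0.0, -0.0]
contact_force: [0.3, -0.0, 0.2]
width: 0.0853
grip_force: 0.0
```

```bash
python3 look.py 6; python3 - <<'E'
from h import *
for n in("w6","s6","t6"):
    P=cloud(load(n)); k=(P[...,2]>.18)&(P[...,2]<.212)&(abs(P[...,0]-.561)<.03)&(abs(P[...,1]-.133)<.036)
    q=P[k]; 
    if len(q)>5: print(n,len(q),cv2.minAreaRect(q[:,:2].astype(np.float32)),np.percentile(q[:,2],[50,95,99]),q[:,1].min(),q[:,1].max())
E
```

```text
{'tcp_pos': array([0.5611, 0.133 , 0.3388]), 'contact_force': array([ 0.288 , -0.0372,  0.1937]), 'width': np.float64(0.0853), 'grip_force': np.float64(0.0), 'clock': np.float64(8.2)}
tool y deg -90.08142971296593 err units [-0.001  0.001 -0.055]
wall 2808 [0.1286 0.1326 0.1364] 0.12173376035476882
wall in tool y [-0.0034  0.0003  0.0043]
w6 4717 ((0.5603125095367432, 0.1326630860567093), (0.058224041014909744, 0.027119604870676994), 89.54711151123047) [0.19436583 0.19725782 0.19775834] 0.1034775279478436 0.16179568634093427
s6 216 ((0.5618523359298706, 0.13322673738002777), (0.05920752137899399, 0.027514470741152763), 89.46998596191406) [0.19309573 0.19716103 0.19796087] 0.10369785473059273 0.16284378108722114
t6 12 ((0.54786616563797, 0.1570834368467331), (0.0021307014394551516, 0.008158199489116669), 19.824167251586914) [0.1867932  0.1948075  0.19489709] 0.1535734264285088 0.16112790951415945
```

View pics/v6.png

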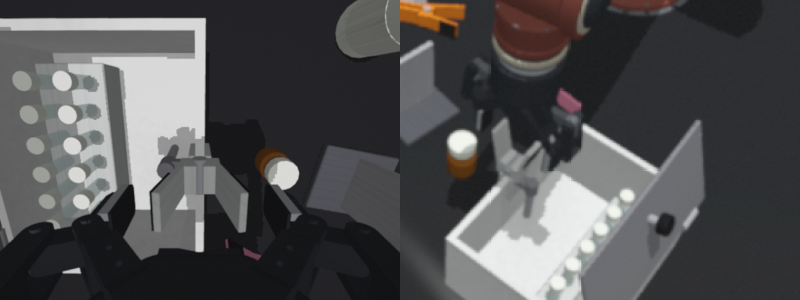

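The clip is on the wall at y 0.1327, with its top at 0.198 (pivot about 19 mm above the rim), 58 mm across the handles and clear of the fingers. Next I'll go up, close the fingers and move behind the lid.

Request:
step_arm(motion=[0,0,-1,0,85,0,0,-2,0,85,0,0,-3,0,85,0,0,-4,0,85,-0.2,-1,-4,0,0,-1.5,-5.9,-4,0,0,-1.5,-5.9,-4,0,0,-1.5,-5.9,-4,0,0,-1.5,-5.9,-4,0,0,-1.5,-5.9,-4,0,0,-1.5,-5.9,-4,0,0,-1.5,-5.9,-4,0,0])

```text
clock: 9.55
tcp_pos: [0.5017, 0.3685, 0.4986]
eef_rot: [1.0, -0.001, -0.0, 0.0]
contact_force: [-0.3, -1.2, -0.4]
width: 0.0002
grip_force: 0.0
```

```bash
python3 - <<'E'
from h import *
s=sensors.state(); print(s["tcp_pos"],s["contact_force"],s["width"]); T=toolT(s)
print("to start",((np.array([.5,.375,.391])-s["tcp_pos"])@T[:3,:3]/.04).round(3))
for a in (1.23,1,.8,.6,.4,.2,.1,.0):
    p=np.array([.5,.329-.1*np.cos(a)+.006*np.sin(a)+.0145,.122+.1*np.sin(a)+.006*np.cos(a)+.173])
    print(a,((p-[.5,.375,.391])@T[:3,:3]/.04).round(2))
for n in("scene","top"):
    P=cloud(snap(n,n+"7")); k=(P[...,2]>.13)&(P[...,2]<.25)&(P[...,0]>.45)&(P[...,0]<.69)&(abs(P[...,0]-.56)>.03)&(P[...,1]>.25)&(P[...,1]<.345); q=P[k]; print(len(q),q.max(0).round(3),q.min(0).round(3))
    k=(P[...,2]>.18)&(P[...,2]<.212)&(abs(P[...,0]-.561)<.03)&(abs(P[...,1]-.133)<.036);q=P[k]; print(len(q),q.min(0).round(3),q.max(0).round(3))
E
```

```text
[0.50165653 0.36852217 0.49860073] [-0.28004085 -1.20105991 -0.38945808] 0.00020671426810569765
to start [-0.042 -0.163  2.69 ]
1.23 [ 0.    1.48 -0.01]
1 [0.   2.01 0.22]
0.8 [0.01 2.42 0.5 ]
0.6 [0.01 2.77 0.87]
0.4 [0.01 3.03 1.29]
0.2 [0.01 3.21 1.76]
0.1 [0.01 3.26 2.  ]
0.0 [0.01 3.29 2.25]
3787 [0.685 0.337 0.243] [0.45  0.287 0.13 ]
227 [0.548 0.103 0.18 ] [0.576 0.163 0.199]
420 [0.68  0.336 0.244] [0.45  0.286 0.13 ]
149 [0.546 0.105 0.18 ] [0.572 0.163 0.2  ]
```

Request:
step_arm(motion=[-0.04,-0.16,0.9,0,0,-0.04,-0.16,1.8,0,0,-0.04,-0.16,2.7,0,0,-0.04,-0.16,2.7,0,0,-0.04,-0.16,2.7,0,0])

```text
clock: 10.15
tcp_pos: [0.5003, 0.3746, 0.3908]
eef_rot: [1.0, -0.002, -0.0, 0.0]
contact_force: [-0.2, 0.4, 0.4]
width: -0.0001
grip_force: 0.0
```

Request:
step_arm(motion=[0,0.8,0,0,0,0,1.48,0,0,0,0,1.75,0.1,0,0,0,2.01,0.22,0,0,0,2.22,0.36,0,0,0,2.42,0.5,0,0,0,2.6,0.68,0,0,0,2.77,0.87,0,0,0,2.9,1.08,0,0,0,3.03,1.29,0,0,0,3.12,1.53,0,0,0,3.21,1.76,0,0])

```text
clock: 11.35
tcp_pos: [0.4995, 0.2468, 0.3191]
eef_rot: [1.0, -0.001, -0.0, -0.0]
contact_force: [1.4, 2.0, 0.3]
width: -0.0002
grip_force: 0.9
```

Request:
step_arm(motion=[0,0.03,0.12,0,0,0,0.05,0.24,0,0,0,0.07,0.37,0,0,0,0.08,0.48,0,0,0,0.08,0.48,0,0])

```text
clock: 11.85
tcp_pos: [0.4997, 0.2441, 0.3014]
eef_rot: [1.0, -0.001, 0.0, -0.0]
contact_force: [-1.1, -0.3, 4.4]
width: -0.0002
grip_force: 2.7
```

```bash
cat > chk.py <<'E'
from h import *
import sys
s=sensors.state(); print(s["tcp_pos"].round(4),s["contact_force"].round(1))
for n in("scene","top"):
    c=snap(n,n+sys.argv[1]); P=cloud(c); k=(P[...,2]>.1)&(P[...,2]<.16)&(P[...,0]>.6)&(P[...,0]<.68)&(P[...,1]>.21)&(P[...,1]<.32); q=P[k]; A=np.c_[q[:,:2],np.ones(len(q))]; f=np.linalg.lstsq(A,q[:,2],rcond=None)[0]; print(n,len(q),"slope y",-f[1].round(3),"z",np.median(q[:,2]).round(4))
    k=(P[...,2]>.18)&(P[...,2]<.212)&(abs(P[...,0]-.561)<.03)&(abs(P[...,1]-.133)<.036);q=P[k]; print(len(q),q.min(0).round(3) if len(q) else 0,q.max(0).round(3) if len(q) else 0)
c=load("scene"+sys.argv[1]); cv2.imwrite(f"pics/v{sys.argv[1]}.png",cv2.resize(c["im"][150:450,220:620],(800,600))[:,:,::-1])
E
python3 chk.py 8
```

```text
[0.4997 0.2441 0.3014] [-1.1 -0.3  4.4]
scene 3245 slope y -0.001 z 0.1267
221 [0.548 0.103 0.18 ] [0.575 0.163 0.199]
top 1362 slope y -0.001 z 0.1278
150 [0.546 0.105 0.18 ] [0.573 0.163 0.2  ]
```

View pics/v8.png

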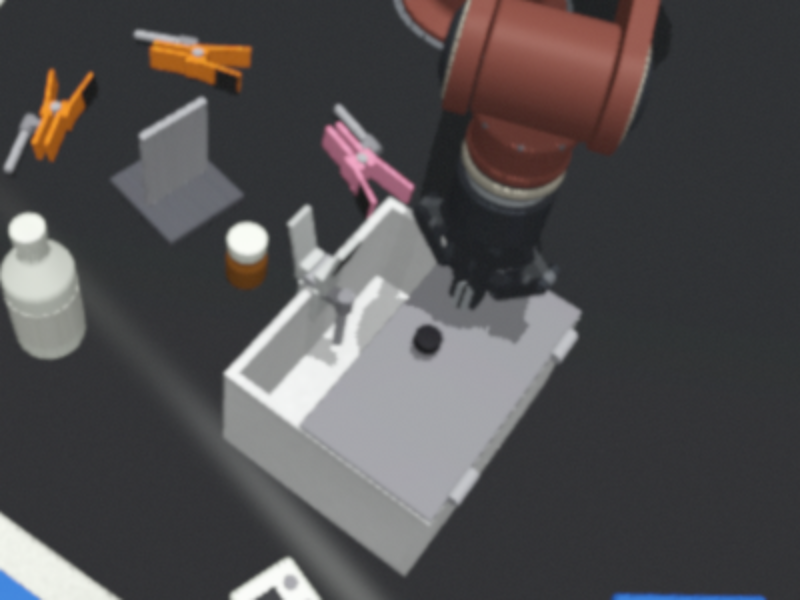

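The picture shows the lid flat on the rim around (445,380), with slope about 0. The clip is upright on the free wall at (320,265) with the probe inside the tank. I'll back off upwards.

Request:
step_arm(motion=[0,0,-0.5,0,0,0,0,-1.5,0,0,0,0,-2.5,0,0,0,0,-3,0,0,0,0,-3,0,0,0,0,-3,0,0,0,0,-3,0,0])

```text
clock: 12.65
tcp_pos: [0.4992, 0.2438, 0.4186]
eef_rot: [1.0, -0.001, -0.002, 0.001]
contact_force: [-0.0, -0.9, -0.7]
width: 0.0
grip_force: 0.0
```

```bash
python3 chk.py 9 && python3 -c "
from h import *
print(env.sign_off())"
```

```text
[0.4992 0.2438 0.4186] [-0.  -0.9 -0.7]
scene 3243 slope y -0.0 z 0.1267
219 [0.548 0.103 0.18 ] [0.576 0.163 0.2  ]
top 1527 slope y -0.001 z 0.1279
150 [0.546 0.105 0.18 ] [0.574 0.163 0.2  ]
the job is handed in; nothing more can be done
None
```

The clip is released on the middle of the tank's uncovered wall with the probe inside, the lid was pushed shut afterwards, the jar and bottle were not touched and the arm stayed well away from the beaker; the job was handed in at about 12.8 s, and sign-off returned no verdict.

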